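# Clamp a wooden rib in the bench jig

## Task

Slide the wooden rib along the jig until its end is fully home against the back stop, then turn the knurled thumbscrew clockwise until its padded foot seats on the rib and holds it firmly. Stop as soon as the resistance has clearly risen, so that the wood is not crushed, and let go. Leave the other things round the jig where they are.

Things in the scene. Friction and masses are not known exactly. Their poses are not given: they have to be found in the camera images.
- jig: Aluminium holding jig fixed to the bench. Base plate 165 x 116 x 14 mm, from x = -74 to +91 mm of the origin, which lies on the bench top on the centre line. Its x axis is the feed direction, away from the robot, toward the back stop; z is up. Two guides 54 mm apart and 36 mm high, from x = -20 to +65 mm, centre the rib; nearer the robot its sides are free.
- stop_face (a point): Centre of the back stop's face, x = +60 mm in the jig's frame, 26 mm over the bench. Behind it a C-frame, at most 70 mm high, reaches over the channel and carries the nut of the thumbscrew.
- screw_head (a point): Centre of the thumbscrew's knurled steel head, an upright cylinder 36 mm in diameter, 22 mm high; at the start 101 mm over the bench, at x = +34 mm in the jig's frame. Clockwise from above lowers head and foot by 2.5 mm per radian; it seats after 1.3 to 3.8 rad, so two or three grasps. Free running takes a steady 0.25 N m of friction, which also keeps it where it is left.
- clamp_foot: Sprung foot, 20 mm in diameter, under the screw; does not turn. Origin on the screw axis 64.5 mm below the head's centre. Its cork pad ends 0 to 5 mm below the origin (worn; not measured). Once it is seated the torque rises by about 0.4 N m per radian: firm at 0.07 to 0.19 N m above free running, 0.12 is right, 0.21 crushes the wood. At a standstill friction adds a constant offset of either sign.
- rib_centre (a point): Centre of the wooden rib, an oblong with round ends, 104 x 48 x 8 mm, lying flat, long side along the jig's x. At the start it stands 16 to 36 mm short of home; home, this point is 8 mm from the jig's origin along the jig's x. It slides easily (under 1 N). Its outer end, 52 mm from this point, can be pushed from the robot's side.
- rib: The same wooden rib, loose, about 30 g. Origin under its centre; its y axis is its long side. It lies on a fixed plywood packing plate, 50 mm wide, whose top is 19 to 21 mm over the bench.
- jar_a: Lidded jar, 52 mm in diameter, 70 mm high, left of the jig. Bystander; origin under its centre.
- jar_b: Lidded jar, 48 mm in diameter, 60 mm high, right of the jig. Bystander; origin under its centre.
- eraser: White eraser, 22 x 56 x 12 mm, right of the jig toward the robot. Bystander; origin under its centre.
- loop_tool: Wooden-handled wire loop tool, 162 mm long, lying left of the jig toward the robot. Bystander; origin under its centre.

How it is judged:
On the way, in this order (a step that is already met when the one before it is completed fails the run):
1. the rib is home against the back stop (x of rib_centre in the frame of jig above 0.005 m), for 0.2 s.
2. the foot is seated on the rib (contact force between clamp_foot and rib above 25 N), for 0.2 s.
At the end, for the whole second after the job is handed in: the rib is still home (within 3 mm of the back stop) and at rest, and the thumbscrew's foot presses on it with more than 25 N (x of rib_centre in the frame of jig above 0.005 m and contact force between clamp_foot and rib above 25 N and linear speed of rib below 0.01 m/s); the robot touches nothing.
It fails at once if the wood is crushed: the foot presses with more than 85 N (contact force between clamp_foot and rib above 85 N).
It fails at once if a bystander is moved by more than 25 mm (distance of any of jar_a, jar_b, eraser, loop_tool from where it was at the start of the episode above 0.025 m).
It also fails if it takes over 72 s, if anything falls off the work surface, if the arm or the gripper's body presses on something with over 40 N, if the wrist force passes 120 N, or if a joint passes its speed limit or range.

## Robot

A 6-joint arm with a two-finger parallel gripper is mounted at the origin on a cart in front of the work surface, level with it; the furniture and walls round the work are solid. World frame = base frame: x ahead of the robot, y to its left, z up, the work surface at z = 0. Lengths are in m, angles in rad, forces in N, time in s.
With the tool pointing down it reaches from about 0.375 to 0.975 m from the base axis. Payload 3.8 kg.
Tool frame: the origin (TCP) lies at the very end of the fingers, on their centre line; the grasp point (between the pads) lies 19 mm behind it; z points along the fingers, y is the direction in which the jaws open and shut (so a half turn about z gives the same grasp; the last joint's range is limited). The gripper opens to 85 mm and grips with 20 to 120 N. Pads are 22 mm wide; open, the fingers measure 114 mm over their backs; the gripper's body (76 mm by 85 mm) begins 54 mm behind the grasp point. The pads swing forward as they close: fully open they stand 13 mm farther back than shut.
Start: joints at [-0.037, 0.264, 1.604, -0, 1.274, -0.037], TCP at [0.675, -0, 0.231] pointing down, gripper open.
Joint ranges: [-2.63, 2.63], [-0.94, 2.18], [0.31, 2.57], [-1.31, 4.45], [0, 2.66], [-2.55, 2.55]. Speed limits (rad/s): [2.57, 2.57, 3.14, 3.14, 3.14, 3.14].

## Interface

Orientations are given as a rotation vector (axis times angle).
In Python, from workcell import bot, viewer gives the robot as it stands.
- The arm moves only by the tool jog_arm, never from a script. Its argument "motion" is a list of rows, each an object of numbers: "dx", "dy", "dz": the shift along the world's x, y, z in cm; "turn": the turn about the world's z in rad. A call has 1 to 12 rows; each row shifts and turns the commanded pose from where the row before left it; what a row does not reach is not made up. A row lasts 1/12 s, in which the tool goes at most 41.7 mm and 7.16 degrees, less where a joint would pass 70% of its speed; a pose out of reach is approached as far as the arm can. A call is refused whole if a number of a shift passes 4.17 or a number of a turn 0.125, either way. A call with a gripper value outside its range is refused whole. "fingers" is the finger opening in cm, from 0 to 8.54, set as the call begins (left out, the last holds). The fingers move at their own pace and stop on an object; "grip_force" is the grip in N (left out, the last holds). Time passes only in rows, so rows that do not move let the fingers close. It gives the time, the measured TCP pose, the force and the opening at its end, in the units of the state.
- bot.read_state(): the state, without advancing time (a new reading comes with each control period).
- viewer.read_camera(name): name is "scene" or "side" or "wrist"; returns (picture, depth): 384x512x3 uint8, red, green, blue; 384x512 float32, m along the optical axis (not along the pixel's ray), 0 where there is no reading.
- viewer.camera_info(name): a dict with "vertical_fov" (degrees; the focal length in pixels is half the picture's height over the tangent of half this angle, whatever the lens; pixels are square), "cx", "cy" (the principal point, pixels), "R" (3x3) and "t" (3): a world point X has camera coordinates R X + t. Camera axes: x right, y down, z forward; pixel columns grow to the right and rows downward; lengths in m; the calibration is good to about 2 mm. A picture is of the moment at which its call begins: read the wrist's pose just before it. camera_info takes no time and is no camera call; for the wrist camera it gives the pose at the moment of the call.
- bot.finish_job(): hands the job in, once; it reports no verdict.
The state is a dict: "time": time; "q": joint angles; "joint_vel": joint speeds; "joint_torque": joint torques, N m; "tool_pos": TCP position; "tcp_rot": TCP orientation; "wrist_force": force on the tool from outside, world axes, zero at the start; "torque": the same for the moment, N m; "width": opening from 0.0 (shut) to 1.0 (fully open).
Only numpy, scipy, OpenCV 4.12 (cv2) and the standard library are available. Lean on these libraries where they do the work, as an engineer would, in place of code of your own. Each camera call takes 0.05 s, during which the arm holds its last target. There are 200 camera calls.

## Working session

There is one attempt and no reset: what is moved stays moved. The work goes in short steps, Python scripts to look and compute and a tool call to move; the robot and the scene stay as the last step left them, time stands still between calls to the robot, and variables do not carry over. Pictures are saved under pics/ and viewed, about 8 in all and at most 12, crops included, and the job is handed in when it is done.

Besides the shell and the picture viewer there is one more tool, called in YAML: its name, and indented under it one key for each argument. jog_arm: Moves the arm, as the interface text tells. Its arguments: {"type":"object","properties":{"motion":{"type":"array"},"fingers":{"type":"number"},"grip_force":{"type":"number"}},"required":["motion"]}

```bash
mkdir -p pics; ls
cat > h.py <<'E'
import numpy as np, cv2
from workcell import bot, viewer
def cam(n):
    c=viewer.camera_info(n); f=192/np.tan(np.radians(c["vertical_fov"])/2)
    return f,c["cx"],c["cy"],np.array(c["R"]),np.array(c["t"])
def ray(n,u,v):
    f,cx,cy,R,t=cam(n); d=R.T@np.array([(u-cx)/f,(v-cy)/f,1]); return -R.T@t,d
def onz(n,u,v,z):
    o,d=ray(n,u,v); return o+d*(z-o[2])/d[2]
def cloud(n,D):
    f,cx,cy,R,t=cam(n); v,u=np.mgrid[:384,:512]
    P=np.stack([(u-cx)/f*D,(v-cy)/f*D,D],-1)-t
    return P@R
E
python3 - <<'E'
from h import *
s=bot.read_state(); print(s)
ims=[]
for n in ("scene","side","wrist"):
    f,cx,cy,R,t=cam(n); print(n,f,cx,cy,-R.T@t,R[2])
    p,d=viewer.read_camera(n); np.savez(f"{n}0.npz",p=p,d=d); ims.append(p[:,:,::-1])
    cv2.imwrite(f"pics/{n}0.png",p[:,:,::-1]); print((d>0).mean())
E
```

```text
pics
{'time': 0.0, 'q': array([-3.68894737e-02,  2.64735447e-01,  1.60538823e+00,  8.97005241e-06,
        1.27368942e+00, -3.69056344e-02]), 'joint_vel': array([-0.0003322 ,  0.00077771,  0.00082843,  0.0002678 ,  0.00075109,
        0.00054114]), 'joint_torque': array([ 6.10465631e-04, -5.15121067e+01, -3.67308676e+01, -4.07824507e-05,
        1.31324201e-02,  1.46811578e-05]), 'tool_pos': array([6.74265920e-01, 3.53323543e-05, 2.29966266e-01]), 'tcp_rot': array([-2.22027128, -2.22030131,  0.00236254]), 'wrist_force': array([ 0.19713842, -0.08355708,  0.61936367]), 'torque': array([-0.02596702,  0.03719604,  0.00492771]), 'width': 1.0021442619786738}
scene 401.30441249932034 260.59784624623427 191.30513973393326 [ 0.15980076 -0.47753856  0.45514566] [ 0.47063285  0.76992305 -0.43095617]
0.996063232421875
side 378.3238552624233 253.33514415259148 186.98854940568327 [0.16118065 0.72270484 0.62940907] [ 0.4652747  -0.61444174 -0.63716623]
0.9959767659505209
wrist 294.2410679026196 257.2343409169407 195.19821160443345 [0.67517031 0.08254731 0.37252046] [-0.00177771 -0.31847148 -0.94793078]
0.9959208170572916
```

View pics/scene0.png

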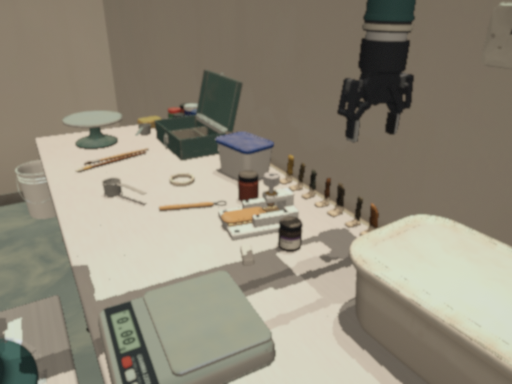

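View pics/side0.png

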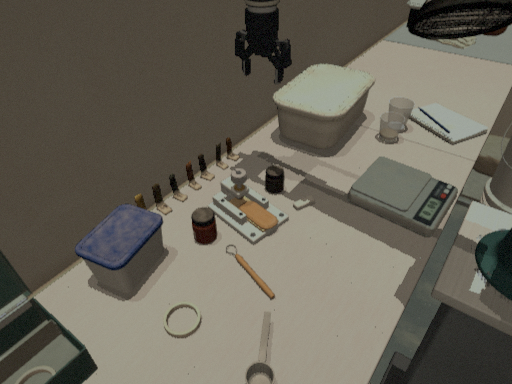

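Scene view: the jig is around (258,212), with jars at (248,186) and (290,234), the eraser at (247,255) and the loop tool at (195,206). Side view: the jig is around (250,210), the screw head at (238,176) and the rib at (258,216).

Run:
```python
from h import *
for n,uv in (("scene",(258,212)),("side",(250,210))):
    z=np.load(n+"0.npz"); p,d=z["p"],z["d"]; P=cloud(n,d); np.save(n+"P.npy",P)
    c=P[uv[1],uv[0]]; print(n,c)
    hsv=cv2.cvtColor(p,cv2.COLOR_RGB2HSV)
    loc=np.linalg.norm(P[...,:2]-c[:2],axis=-1)<.2
    # z histogram
    h,e=np.histogram(P[...,2][loc],bins=np.arange(-.01,.13,.004)); print(dict(zip((e[:-1]*1000).round().astype(int).tolist(),h.tolist())))
    hd=loc&(P[...,2]>.085)&(P[...,2]<.125); print("high",hd.sum(),P[hd].min(0),P[hd].max(0),np.median(P[hd],0))
    wood=loc&(hsv[...,0]>8)&(hsv[...,0]<22)&(hsv[...,1]>90)&(P[...,2]>.015)&(P[...,2]<.045)
    print("wood",wood.sum(),P[wood].min(0),P[wood].max(0),np.median(P[wood],0))
    for nm,lo,hi in (("jig",.009,.019),("rib",.024,.034),("guide",.034,.040)):
        m=loc&(P[...,2]>lo)&(P[...,2]<hi); 
        if nm=="rib": m&=wood
        q=P[m][:,:2].astype(np.float32); print(nm,len(q),cv2.minAreaRect(q), P[m][:,2].mean())
# crops
a=cv2.imread("pics/scene0.png")[160:280,170:330]; b=cv2.imread("pics/side0.png")[140:300,170:330]
a=cv2.resize(a,(533,400),interpolation=cv2.INTER_CUBIC);b=cv2.resize(b,(400,400),interpolation=cv2.INTER_CUBIC)
w=cv2.imread("pics/wrist0.png"); cv2.imwrite("pics/c1.png",cv2.resize(np.hstack([a,b]),(800,343)))
```

```text
scene [0.56749415 0.19870329 0.02664393]
{-10: 0, -6: 1258, -2: 7629, 2: 354, 6: 400, 10: 710, 14: 205, 18: 268, 22: 276, 26: 574, 30: 256, 34: 371, 38: 129, 42: 138, 46: 103, 50: 119, 54: 175, 58: 242, 62: 137, 66: 293, 70: 15, 74: 6, 78: 7, 82: 6, 86: 1, 90: 21, 94: 31, 98: 28, 102: 28, 106: 33, 110: 77, 114: 0, 118: 0, 122: 0}
high 222 [0.58004755 0.17794174 0.08501159] [0.61388985 0.21342209 0.11279047] [0.59265738 0.18806931 0.10579706]
wood 566 [0.4858666 0.0838541 0.0152827] [0.76430669 0.31227544 0.04447799] [0.53500634 0.20289106 0.0268499 ]
jig 1101 ((0.5925167202949524, 0.1977895349264145), (0.27889734506607056, 0.34505000710487366), 85.7931137084961) 0.013129970657100946
rib 409 ((0.626550555229187, 0.19458195567131042), (0.05348505079746246, 0.28113359212875366), 79.99164581298828) 0.02711525535082477
guide 432 ((0.6454915404319763, 0.16521817445755005), (0.2500869035720825, 0.22810743749141693), 70.26661682128906) 0.03615834427818271
side [0.55697811 0.21475639 0.02792612]
{-10: 0, -6: 843, -2: 10524, 2: 396, 6: 369, 10: 843, 14: 352, 18: 273, 22: 203, 26: 651, 30: 169, 34: 415, 38: 105, 42: 85, 46: 68, 50: 83, 54: 86, 58: 201, 62: 84, 66: 390, 70: 80, 74: 7, 78: 2, 82: 0, 86: 0, 90: 18, 94: 20, 98: 27, 102: 22, 106: 27, 110: 113, 114: 1, 118: 0, 122: 0}
high 228 [0.58096187 0.18229756 0.0905038 ] [0.65471542 0.39628084 0.11445299] [0.59418621 0.20632482 0.10998913]
wood 837 [0.48652364 0.08039686 0.01503281] [0.62425223 0.34404639 0.04490441] [0.54615651 0.21346743 0.02754505]
jig 1344 ((0.5943127274513245, 0.24067777395248413), (0.3161042332649231, 0.2972964346408844), 10.289506912231445) 0.013227838051830492
rib 605 ((0.5421421527862549, 0.21969906985759735), (0.2620111405849457, 0.10874728858470917), 82.78569030761719) 0.027899881109228607
guide 485 ((0.5989506840705872, 0.20938119292259216), (0.26746365427970886, 0.10395485907793045), 78.82267761230469) 0.0363465649159596
```

View pics/c1.png

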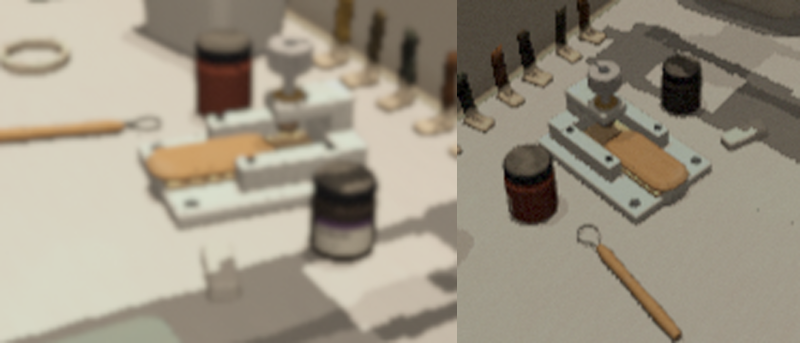

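View pics/wrist0.png

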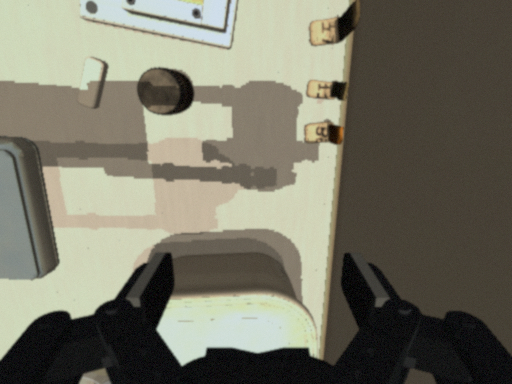

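The jig and its contents stand at about x 0.48–0.65, y 0.20, with the screw head near (0.597, 0.195). I'll move the wrist camera over it and turn the jaws across the feed at the same time.

jog_arm:
  motion:
    - {"dx":-0.6,"dy":1.65,"dz":0.25,"turn":0.125}
    - {"dx":-0.6,"dy":1.65,"dz":0.25,"turn":0.125}
    - {"dx":-0.6,"dy":1.65,"dz":0.25,"turn":0.125}
    - {"dx":-0.6,"dy":1.65,"dz":0.25,"turn":0.125}
    - {"dx":-0.6,"dy":1.65,"dz":0.25,"turn":0.125}
    - {"dx":-0.6,"dy":1.65,"dz":0.25,"turn":0.125}
    - {"dx":-0.6,"dy":1.65,"dz":0.25,"turn":0.125}
    - {"dx":-0.6,"dy":1.65,"dz":0.25,"turn":0.125}
    - {"dx":-0.6,"dy":1.65,"dz":0.25,"turn":0.125}
    - {"dx":-0.6,"dy":1.65,"dz":0.25,"turn":0.125}
    - {"dx":-0.6,"dy":1.65,"dz":0.25,"turn":0.125}
    - {"dx":-0.6,"dy":1.65,"dz":0.25,"turn":0.125}
  fingers: 2.5

```text
time: 1.15
tool_pos: [0.6024, 0.1987, 0.2609]
tcp_rot: [-0.102, -3.139, 0.0]
wrist_force: [0.8, 0.3, -0.6]
width: 0.293
```

jog_arm:
  motion:
    - {"dx":0}
    - {"dx":0}
    - {"dx":0}

```text
validation failed for argument at $.mo...
```

Run:
```python
from h import *
s=bot.read_state(); print(s["time"],s["q"],s["tool_pos"],s["tcp_rot"],s["wrist_force"],s["torque"])
f,cx,cy,R,t=cam("wrist"); p,d=viewer.read_camera("wrist"); 
f,cx,cy,R,t=cam("wrist"); print(-R.T@t,R[2])
P=cloud("wrist",d); np.savez("w1.npz",p=p,d=d,P=P,R=R,t=t); cv2.imwrite("pics/w1.png",p[:,:,::-1])
hsv=cv2.cvtColor(p,cv2.COLOR_RGB2HSV)
loc=np.linalg.norm(P[...,:2]-[.57,.2],axis=-1)<.14
ok=loc&(d>.25)
for nm,lo,hi in (("base",.010,.018),("rib",.024,.034),("guide",.033,.040),("frame",.06,.074),("headtop",.106,.117)):
    m=ok&(P[...,2]>lo)&(P[...,2]<hi)
    if nm=="rib": m&=(hsv[...,0]>8)&(hsv[...,0]<24)&(hsv[...,1]>90)
    k,l,st,ce=cv2.connectedComponentsWithStats(m.astype(np.uint8))
    for i in np.argsort(-st[1:,4])[:3]+1:
        q=P[l==i]
        if len(q)<30: continue
        print(nm,st[i].tolist(),cv2.minAreaRect(q[:,:2].astype(np.float32)),cv2.minEnclosingCircle(q[:,:2].astype(np.float32)),np.median(q[:,2]).round(4))
```

```text
1.15 [ 2.79374288e-01  1.71686813e-01  1.66045873e+00 -3.20700032e-06
  1.31023739e+00 -1.22676182e+00] [0.60236912 0.19870908 0.26092309] [-1.01524758e-01 -3.13920011e+00  3.85244670e-04] [ 0.77719781  0.29707854 -0.63090803] [-0.01467991 -0.00243548  0.0090048 ]
[0.52002744 0.20647017 0.40414391] [ 0.31834308 -0.0147266  -0.94786118]
base [213, 66, 40, 128, 1956] ((0.5659207105636597, 0.16794423758983612), (0.036820363253355026, 0.16581419110298157), 77.87615966796875) ((0.566307008266449, 0.17047108709812164), 0.0838211327791214) 0.0144
base [276, 74, 39, 128, 1809] ((0.5802192091941833, 0.25145429372787476), (0.03764107823371887, 0.16522012650966644), 82.52757263183594) ((0.5794888734817505, 0.2469007968902588), 0.08354270458221436) 0.0148
base [158, 59, 35, 25, 529] ((0.48489537835121155, 0.10884200036525726), (0.038366980850696564, 0.021093377843499184), 67.97822570800781) ((0.48653581738471985, 0.10817848145961761), 0.02104201912879944) 0.0127
rib [242, 66, 46, 87, 3122] ((0.5374019145965576, 0.21499693393707275), (0.047728657722473145, 0.10320983082056046), 79.8345718383789) 
[... 844 characters left out ...]
.6057590246200562, 0.32185474038124084), 0.024995002895593643) 0.0706
frame [240, 181, 31, 27, 475] ((0.6326520442962646, 0.1985275000333786), (0.035921238362789154, 0.030611490830779076), 79.90657043457031) ((0.6318327188491821, 0.19821855425834656), 0.02240157499909401) 0.0685
frame [143, 134, 36, 36, 288] ((0.5786553621292114, 0.08864569664001465), (0.04201054573059082, 0.03276491165161133), 38.776004791259766) ((0.5760864019393921, 0.09118877351284027), 0.021638618782162666) 0.0605
headtop [241, 159, 36, 35, 920] ((0.5984774231910706, 0.20442302525043488), (0.03575771301984787, 0.0354432538151741), 68.51921081542969) ((0.5987521409988403, 0.2044457346200943), 0.018493501469492912) 0.1129
```

View pics/w1.png

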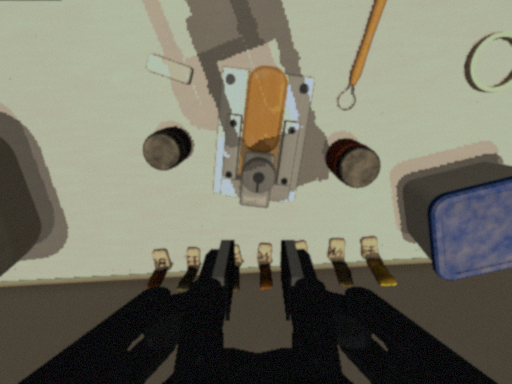

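The jig frame is clear: origin at about (0.5647, 0.2112), yaw -0.176 rad, head at (0.5985, 0.2047). The rib is about 35.6 mm short of home, and its outer end is at jig x of about -79 mm. In the wrist view the rib is at (265,110) and the head at (258,175). Next: shut the fingers, go behind the rib's outer end and descend.

jog_arm:
  motion:
    - {"dx":-2.76,"dy":0.6,"dz":0.0,"turn":-0.0224}
    - {"dx":-2.76,"dy":0.6,"dz":0.0,"turn":-0.0224}
    - {"dx":-2.76,"dy":0.6,"dz":0.0,"turn":-0.0224}
    - {"dx":-2.76,"dy":0.6,"dz":0.0,"turn":-0.0224}
    - {"dx":-2.76,"dy":0.6,"dz":0.0,"turn":-0.0224}
    - {"dz":-3.5}
    - {"dz":-3.5}
    - {"dz":-3.5}
    - {"dz":-3.5}
    - {"dz":-3.5}
    - {"dz":-2.5}
  fingers: 0.0

```text
validation failed for argument at $.mo...
```

jog_arm:
  motion:
    - {"dz":-0.9}
    - {"dz":-0.9}
    - {"dz":-0.9}
    - {"dz":-0.7}
    - {"dz":0.0}

```text
validation failed for argument at $.mo...
```

jog_arm:
  motion:
    - {"dx":-2.76,"dy":0.6,"dz":0.0,"turn":-0.0224}
    - {"dx":-2.76,"dy":0.6,"dz":0.0,"turn":-0.0224}
    - {"dx":-2.76,"dy":0.6,"dz":0.0,"turn":-0.0224}
    - {"dx":-2.76,"dy":0.6,"dz":0.0,"turn":-0.0224}
    - {"dx":-2.76,"dy":0.6,"dz":0.0,"turn":-0.0224}
    - {"dx":0.0,"dy":0.0,"dz":-3.5,"turn":0.0}
    - {"dx":0.0,"dy":0.0,"dz":-3.5,"turn":0.0}
    - {"dx":0.0,"dy":0.0,"dz":-3.5,"turn":0.0}
    - {"dx":0.0,"dy":0.0,"dz":-3.5,"turn":0.0}
    - {"dx":0.0,"dy":0.0,"dz":-3.5,"turn":0.0}
    - {"dx":0.0,"dy":0.0,"dz":-2.5,"turn":0.0}
  fingers: 0.0

```text
time: 2.12
tool_pos: [0.463, 0.227, 0.058]
tcp_rot: [-0.288, -3.125, 0.003]
wrist_force: [0.1, -0.3, -0.3]
width: 0.003
```

jog_arm:
  motion:
    - {"dx":0.0,"dy":0.1,"dz":-0.9,"turn":0.0}
    - {"dx":0.0,"dy":0.1,"dz":-0.9,"turn":0.0}
    - {"dx":0.0,"dy":0.0,"dz":-0.9,"turn":0.0}
    - {"dx":0.0,"dy":0.0,"dz":-0.9,"turn":0.0}
    - {"dx":0.0,"dy":0.0,"dz":0.0,"turn":0.0}
    - {"dx":0.0,"dy":0.0,"dz":0.0,"turn":0.0}

```text
time: 2.62
tool_pos: [0.4655, 0.2302, 0.0258]
tcp_rot: [0.287, 3.128, 0.001]
wrist_force: [-0.2, -0.3, 0.6]
width: 0.001
```

jog_arm:
  motion:
    - {"dx":0.0,"dy":-0.1,"dz":-0.25,"turn":0.0}
    - {"dx":0.0,"dy":0.0,"dz":-0.1,"turn":0.0}
    - {"dx":0.36,"dy":-0.063,"dz":0.0,"turn":0.0}
    - {"dx":0.36,"dy":-0.063,"dz":0.0,"turn":0.0}
    - {"dx":0.36,"dy":-0.063,"dz":0.0,"turn":0.0}
    - {"dx":0.36,"dy":-0.063,"dz":0.0,"turn":0.0}
    - {"dx":0.36,"dy":-0.063,"dz":0.0,"turn":0.0}
    - {"dx":0.36,"dy":-0.063,"dz":0.0,"turn":0.0}

```text
time: 3.28
tool_pos: [0.487, 0.2252, 0.0219]
tcp_rot: [-0.287, -3.128, -0.0]
wrist_force: [-1.1, -0.4, 0.8]
width: -0.004
```

```bash
cat >> h.py <<'E'
O=np.array([.5647,.2112]); U=np.array([.984,-.175]); V=np.array([.175,.984])
def jig(p): return np.array([(np.asarray(p)[:2]-O)@U,(np.asarray(p)[:2]-O)@V]).round(4)
def st():
    s=bot.read_state(); print(s["time"],"tcp",s["tool_pos"].round(4),"jig",jig(s["tool_pos"]),"F",s["wrist_force"].round(2),"T",s["torque"].round(3),"w",round(s["width"],3),"q",s["q"].round(2)); return s
E
python3 -c "from h import *; st()"
```

```text
3.2833 tcp [0.487  0.2252 0.0219] jig [-0.0789  0.0001] F [-1.12 -0.35  0.77] T [ 0.015  0.184 -0.05 ] w -0.004 q [ 0.39  0.23  2.08  0.    0.84 -1.  ]
```

Light contact with the rib (-1 N). I'll keep pushing, then finish in small steps.

jog_arm:
  motion:
    - {"dx":0.26,"dy":-0.046,"dz":0.0,"turn":0.0}
    - {"dx":0.26,"dy":-0.046,"dz":0.0,"turn":0.0}
    - {"dx":0.26,"dy":-0.046,"dz":0.0,"turn":0.0}
    - {"dx":0.26,"dy":-0.046,"dz":0.0,"turn":0.0}
    - {"dx":0.26,"dy":-0.046,"dz":0.0,"turn":0.0}
    - {"dx":0.26,"dy":-0.046,"dz":0.0,"turn":0.0}
    - {"dx":0.26,"dy":-0.046,"dz":0.0,"turn":0.0}
    - {"dx":0.0,"dy":0.0,"dz":0.0,"turn":0.0}
    - {"dx":0.0,"dy":0.0,"dz":0.0,"turn":0.0}

```text
time: 4.03
tool_pos: [0.5053, 0.222, 0.0218]
tcp_rot: [0.287, 3.128, 0.0]
wrist_force: [0.3, 0.0, 0.4]
width: -0.001
```

jog_arm:
  motion:
    - {"dx":0.1,"dy":-0.018,"dz":0.0,"turn":0.0}
    - {"dx":0.1,"dy":-0.018,"dz":0.0,"turn":0.0}
    - {"dx":0.0,"dy":0.0,"dz":0.0,"turn":0.0}

```text
time: 4.28
tool_pos: [0.5069, 0.2216, 0.0217]
tcp_rot: [0.287, 3.128, -0.0]
wrist_force: [0.2, 0.5, 1.2]
width: -0.004
```

```bash
python3 -c "from h import *; st()"
```

```text
4.2833 tcp [0.5069 0.2216 0.0217] jig [-0.0587  0.0001] F [0.23 0.54 1.22] T [-0.004  0.099 -0.01 ] w -0.004 q [ 0.37  0.26  2.04 -0.    0.84 -1.02]
```

jog_arm:
  motion:
    - {"dx":0.1,"dy":-0.018,"dz":0.0,"turn":0.0}
    - {"dx":0.1,"dy":-0.018,"dz":0.0,"turn":0.0}
    - {"dx":0.05,"dy":-0.009,"dz":0.0,"turn":0.0}

```text
time: 4.53
tool_pos: [0.5095, 0.2212, 0.0218]
tcp_rot: [0.287, 3.128, 0.0]
wrist_force: [-0.6, -0.1, 0.0]
width: 0.0
```

jog_arm:
  motion:
    - {"dx":0.1,"dy":-0.018,"dz":0.0,"turn":0.0}
    - {"dx":0.0,"dy":0.0,"dz":0.0,"turn":0.0}

```text
time: 4.7
tool_pos: [0.5106, 0.221, 0.0218]
tcp_rot: [0.287, 3.128, 0.0]
wrist_force: [0.7, -0.1, 0.2]
width: 0.001
```

jog_arm:
  motion:
    - {"dx":0.1,"dy":-0.018,"dz":0.0,"turn":0.0}
    - {"dx":0.0,"dy":0.0,"dz":0.0,"turn":0.0}

```text
time: 4.87
tool_pos: [0.5115, 0.2208, 0.0218]
tcp_rot: [0.287, 3.128, 0.0]
wrist_force: [0.8, 0.3, 0.6]
width: -0.004
```

```bash
python3 -c "from h import *; st()"
```

```text
4.8667 tcp [0.5115 0.2208 0.0218] jig [-0.054   0.0001] F [0.81 0.33 0.58] T [ 0.018  0.043 -0.024] w -0.004 q [ 0.36  0.26  2.03 -0.    0.85 -1.03]
```

Run:
```python
from h import *
out=[]
for n,(a,b,c,e) in (("scene",(150,260,190,340)),("side",(150,260,180,320))):
    p,d=viewer.read_camera(n); P=cloud(n,d); hsv=cv2.cvtColor(p,cv2.COLOR_RGB2HSV)
    J=np.stack([(P[...,:2]-O)@U,(P[...,:2]-O)@V],-1)
    for k in (0,1):
        if k==0:
            z=np.load(n+"0.npz"); pp,PP=z["p"],cloud(n,z["d"])
        else: pp,PP=p,P
        h=cv2.cvtColor(pp,cv2.COLOR_RGB2HSV); J=np.stack([(PP[...,:2]-O)@U,(PP[...,:2]-O)@V],-1)
        m=(abs(J[...,1])<.024)&(J[...,0]>-.1)&(J[...,0]<.03)&(abs(PP[...,2]-.028)<.005)&(h[...,0]>8)&(h[...,0]<24)&(h[...,1]>90)
        print(n,k,m.sum(),np.percentile(J[m][:,0],[0,1,2,50,99]).round(4))
    out.append(cv2.resize(p[a:b,c:e,::-1],None,fx=400/(e-c),fy=400/(e-c),interpolation=cv2.INTER_CUBIC)[:300])
H=min(o.shape[0] for o in out); cv2.imwrite("pics/c2.png",np.hstack([o[:H] for o in out]))
```

```text
scene 0 325 [-0.0781 -0.0763 -0.0754 -0.0295  0.021 ]
scene 1 236 [-0.0436 -0.042  -0.0406 -0.0085  0.0293]
side 0 576 [-0.0781 -0.0772 -0.0763 -0.0324  0.0216]
side 1 148 [-0.0637 -0.0543 -0.0414 -0.011   0.0289]
```

View pics/c2.png

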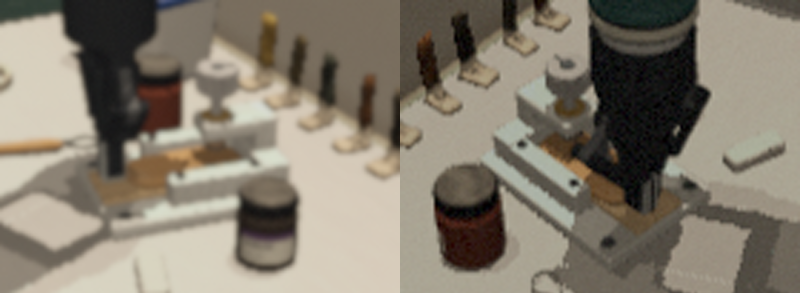

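The scene view shows the fingers at the rib's outer end, about -44 mm in jig x, so it is nearly home. I'll go on until the stop is felt.

jog_arm:
  motion:
    - {"dx":0.1,"dy":-0.018,"dz":0.0,"turn":0.0}
    - {"dx":0.0,"dy":0.0,"dz":0.0,"turn":0.0}

```text
time: 5.13
tool_pos: [0.5124, 0.2206, 0.0218]
tcp_rot: [0.287, 3.128, 0.0]
wrist_force: [-0.6, -0.0, -0.1]
width: -0.0
```

jog_arm:
  motion:
    - {"dx":0.1,"dy":-0.018,"dz":0.0,"turn":0.0}
    - {"dx":0.0,"dy":0.0,"dz":0.0,"turn":0.0}

```text
time: 5.3
tool_pos: [0.5133, 0.2204, 0.0218]
tcp_rot: [-0.287, -3.128, 0.0]
wrist_force: [-0.6, -0.2, 0.7]
width: 0.0
```

jog_arm:
  motion:
    - {"dx":0.1,"dy":-0.018,"dz":0.0,"turn":0.0}
    - {"dx":0.0,"dy":0.0,"dz":0.0,"turn":0.0}

```text
time: 5.47
tool_pos: [0.5137, 0.2202, 0.0216]
tcp_rot: [-0.287, -3.127, 0.0]
wrist_force: [-2.2, 0.9, 0.8]
width: -0.001
```

jog_arm:
  motion:
    - {"dx":0.1,"dy":-0.018,"dz":0.0,"turn":0.0}
    - {"dx":0.0,"dy":0.0,"dz":0.0,"turn":0.0}

```text
time: 5.63
tool_pos: [0.5141, 0.2201, 0.0215]
tcp_rot: [-0.287, -3.126, 0.001]
wrist_force: [-5.3, 1.1, 1.8]
width: 0.001
```

jog_arm:
  motion:
    - {"dx":0.1,"dy":-0.018,"dz":0.0,"turn":0.0}
    - {"dx":0.0,"dy":0.0,"dz":0.0,"turn":0.0}
    - {"dx":0.0,"dy":0.0,"dz":0.0,"turn":0.0}

```text
time: 5.88
tool_pos: [0.5143, 0.2199, 0.0214]
tcp_rot: [-0.287, -3.124, 0.001]
wrist_force: [-7.7, 1.4, 4.2]
width: 0.003
```

The force has ramped to -7.7 N at a standstill, so the rib is home. I'll back off, rise, and wind the wrist up for one long clockwise turn.

jog_arm:
  motion:
    - {"dx":-0.6,"dy":0.11,"dz":0.0,"turn":0.0}
    - {"dx":-1.5,"dy":0.27,"dz":0.0,"turn":0.0}
    - {"dx":0.0,"dy":0.0,"dz":3.6,"turn":0.0}
    - {"dx":0.0,"dy":0.0,"dz":3.6,"turn":0.0}
    - {"dx":0.0,"dy":0.0,"dz":3.6,"turn":0.0}
    - {"dx":0.0,"dy":0.0,"dz":3.6,"turn":0.12}
    - {"dx":0.0,"dy":0.0,"dz":3.6,"turn":0.12}
    - {"dx":0.0,"dy":0.0,"dz":0.0,"turn":0.12}
    - {"dx":0.0,"dy":0.0,"dz":0.0,"turn":0.12}
    - {"dx":0.0,"dy":0.0,"dz":0.0,"turn":0.0}

```text
time: 6.72
tool_pos: [0.4966, 0.224, 0.2034]
tcp_rot: [-0.469, 3.102, 0.001]
wrist_force: [0.4, 0.1, -0.6]
width: 0.001
```

Run:
```python
from h import *
s=st()
p,d=viewer.read_camera("wrist"); P=cloud("wrist",d); hsv=cv2.cvtColor(p,cv2.COLOR_RGB2HSV)
J=np.stack([(P[...,:2]-O)@U,(P[...,:2]-O)@V],-1)
m=(abs(J[...,1])<.03)&(J[...,0]>-.1)&(J[...,0]<.03)&(abs(P[...,2]-.029)<.003)&(hsv[...,0]>8)&(hsv[...,0]<24)&(hsv[...,1]>90)
print(m.sum(),np.percentile(J[m],[0,1,99,100],axis=0).round(4).tolist())
m=(np.linalg.norm(J-[.034,0],axis=-1)<.03)&(P[...,2]>.106)&(P[...,2]<.117)
q=P[m][:,:2].astype(np.float32); print(m.sum(), cv2.minEnclosingCircle(q) if len(q) else 0)
for n in("scene","side"):
    p,d=viewer.read_camera(n); P=cloud(n,d); hsv=cv2.cvtColor(p,cv2.COLOR_RGB2HSV)
    J=np.stack([(P[...,:2]-O)@U,(P[...,:2]-O)@V],-1)
    m=(abs(J[...,1])<.024)&(J[...,0]>-.1)&(J[...,0]<.03)&(abs(P[...,2]-.029)<.003)&(hsv[...,0]>8)&(hsv[...,0]<24)&(hsv[...,1]>90)
    print(n,m.sum(),np.percentile(J[m][:,0],[0,1,2,50]).round(4))
    m=(np.linalg.norm(J-[.034,0],axis=-1)<.03)&(P[...,2]>.106)&(P[...,2]<.117)
    q=P[m][:,:2].astype(np.float32); print(m.sum(), cv2.minEnclosingCircle(q), np.median(P[m][:,2]))
```

```text
6.7167 tcp [0.4966 0.224  0.2034] jig [-0.0693  0.0007] F [ 0.42  0.09 -0.56] T [ 0.016  0.007 -0.005] w 0.001 q [ 0.38  0.03  1.92 -0.    1.18 -1.49]
1870 [[-0.0411, -0.0259], [-0.0389, -0.0245], [0.0291, 0.018], [0.03, 0.0193]]
573 ((0.595685601234436, 0.1994868963956833), 0.01814313977956772)
scene 202 [-0.0394 -0.0385 -0.0377 -0.0044]
110 ((0.5975508093833923, 0.19706769287586212), 0.018355943262577057) 0.11081856837205237
side 345 [-0.0425 -0.0404 -0.0396 -0.0066]
136 ((0.599227786064148, 0.19976291060447693), 0.01797943189740181) 0.11166233499225049
```

The first wrist fix was taken while the arm was still settling, which biased y by about 5 mm. I'll re-measure now that it stands still.

Run:
```python
from h import *
s=st()
def rep(n):
    c0=cam(n); p,d=viewer.read_camera(n); 
    P=cloud(n,d); hsv=cv2.cvtColor(p,cv2.COLOR_RGB2HSV)
    ok=(np.linalg.norm(P[...,:2]-[.57,.207],axis=-1)<.12)&(d>.2)
    for nm,lo,hi in (("rib",.025,.033),("guide",.033,.040),("headtop",.107,.117)):
        m=ok&(P[...,2]>lo)&(P[...,2]<hi)
        if nm=="rib": m&=(hsv[...,0]>8)&(hsv[...,0]<24)&(hsv[...,1]>90)
        k,l,stt,ce=cv2.connectedComponentsWithStats(m.astype(np.uint8))
        for i in np.argsort(-stt[1:,4])[:2]+1:
            q=P[l==i]
            if len(q)<60: continue
            q2=q[:,:2].astype(np.float32); r=cv2.minAreaRect(q2)
            print(n,nm,len(q),np.round(r[0],4),np.round(r[1],4),round(r[2],1),"circ",np.round(cv2.minEnclosingCircle(q2)[0],4),np.median(q[:,2]).round(4))
for n in("wrist","side","scene"): rep(n)
z=np.load("side0.npz")
```

```text
6.8667 tcp [0.4952 0.2235 0.2013] jig [-0.0706 -0.    ] F [-0.07 -0.52 -0.41] T [ 0.034 -0.003 -0.005] w 0.002 q [ 0.38  0.04  1.92 -0.    1.18 -1.49]
wrist rib 2293 [0.569  0.2084] [0.0482 0.0926] 82.0 circ [0.5688 0.2029] 0.0281
wrist guide 1407 [0.5913 0.1708] [0.0278 0.1044] 79.5 circ [0.5912 0.1684] 0.0361
wrist guide 216 [0.5629 0.244 ] [0.0179 0.0216] 80.5 circ [0.5632 0.2436] 0.0358
wrist headtop 435 [0.5896 0.1992] [0.0174 0.0341] 2.2 circ [0.5949 0.1994] 0.1116
side rib 458 [0.5707 0.206 ] [0.0469 0.1001] 77.7 circ [0.5722 0.214 ] 0.0279
side guide 290 [0.6012 0.2247] [0.0419 0.1051] 80.1 circ [0.6022 0.2299] 0.0361
side guide 137 [0.5768 0.1683] [0.0187 0.0759] 79.7 circ [0.5763 0.1654] 0.0355
side headtop 135 [0.5977 0.2007] [0.034  0.0349] 38.5 circ [0.5987 0.2008] 0.1116
scene rib 287 [0.5709 0.2087] [0.0979 0.0439] 2.1 circ [0.5716 0.2005] 0.0273
scene guide 267 [0.5926 0.18  ] [0.0572 0.1033] 79.5 circ [0.5911 0.169 ] 0.0353
scene guide 87 [0.5774 0.2376] [0.0206 0.0507] 80.8 circ [0.5777 0.2367] 0.0348
scene headtop 102 [0.5971 0.1969] [0.033  0.0333] 10.9 circ [0.598  0.1974] 0.1107
```

jog_arm:
  motion:
    - {"dx":1.45,"dy":-0.35,"dz":0.28,"turn":0.117}
    - {"dx":1.45,"dy":-0.35,"dz":0.28,"turn":0.117}
    - {"dx":1.45,"dy":-0.35,"dz":0.28,"turn":0.117}
    - {"dx":1.45,"dy":-0.35,"dz":0.28,"turn":0.117}
    - {"dx":1.45,"dy":-0.35,"dz":0.28,"turn":0.117}
    - {"dx":1.45,"dy":-0.35,"dz":0.28,"turn":0.117}
    - {"dx":1.45,"dy":-0.35,"dz":0.28,"turn":0.117}
    - {"dx":0.0,"dy":0.0,"dz":0.0,"turn":0.0}
    - {"dx":0.0,"dy":0.0,"dz":0.0,"turn":0.0}
    - {"dx":0.0,"dy":0.0,"dz":0.0,"turn":0.0}
    - {"dx":0.0,"dy":0.0,"dz":0.0,"turn":0.0}
  fingers: 6.5
  grip_force: 50

```text
time: 7.93
tool_pos: [0.5957, 0.1994, 0.2208]
tcp_rot: [1.661, -2.665, -0.001]
wrist_force: [-0.6, 0.2, -0.2]
width: 0.76
```

Run:
```python
from h import *
s=st(); n="wrist"; p,d=viewer.read_camera(n); s=st()
cv2.imwrite("pics/w2.png",p[:,:,::-1])
P=cloud(n,d); hsv=cv2.cvtColor(p,cv2.COLOR_RGB2HSV)
ok=(np.linalg.norm(P[...,:2]-[.57,.205],axis=-1)<.12)&(d>.18)
for nm,lo,hi in (("rib",.024,.033),("guide",.033,.040),("headtop",.105,.117)):
    m=ok&(P[...,2]>lo)&(P[...,2]<hi)
    if nm=="rib": m&=(hsv[...,0]>8)&(hsv[...,0]<24)&(hsv[...,1]>90)
    k,l,stt,ce=cv2.connectedComponentsWithStats(m.astype(np.uint8))
    for i in np.argsort(-stt[1:,4])[:2]+1:
        q=P[l==i]
        if len(q)<60: continue
        q2=q[:,:2].astype(np.float32); r=cv2.minAreaRect(q2)
        print(nm,stt[i].tolist(),np.round(r[0],4),np.round(r[1],4),round(r[2],1),"circ",np.round(cv2.minEnclosingCircle(q2)[0],4),np.median(q[:,2]).round(4))
```

```text
7.9333 tcp [0.5957 0.1994 0.2208] jig [ 0.0326 -0.0062] F [-0.64  0.25 -0.19] T [ 0.005 -0.004  0.001] w 0.76 q [ 0.28  0.18  1.72  0.    1.24 -2.4 ]
7.9833 tcp [0.5958 0.1994 0.2209] jig [ 0.0327 -0.0061] F [-0.26 -0.26  0.75] T [0.019 0.025 0.016] w 0.76 q [ 0.28  0.18  1.72  0.    1.24 -2.4 ]
rib [234, 139, 87, 49, 2246] [0.5722 0.2077] [0.0481 0.0989] 81.6 circ [0.5725 0.2045] 0.0285
guide [202, 123, 93, 49, 1720] [0.5921 0.1723] [0.0311 0.1039] 79.6 circ [0.5919 0.1718] 0.0366
guide [269, 184, 40, 24, 526] [0.577  0.2415] [0.0183 0.0489] 80.1 circ [0.577  0.2414] 0.0362
headtop [235, 174, 40, 39, 1188] [0.5993 0.2006] [0.0357 0.0354] 10.5 circ [0.5996 0.201 ] 0.1124
```

View pics/w2.png

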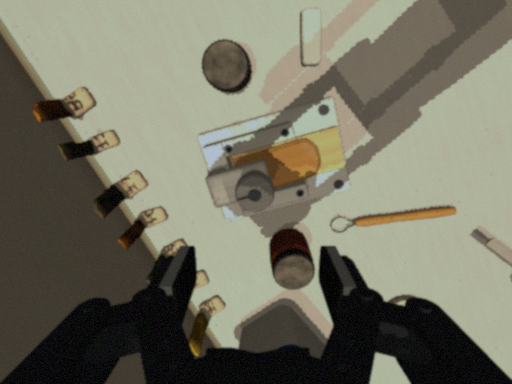

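The wrist view at rest shows the head at (255,193), i.e. (0.599, 0.2005). The rib lies under the foot, home in the channel. I'll descend on the head with the jaws open.

jog_arm:
  motion:
    - {"dx":0.15,"dy":0.05,"dz":-2.7,"turn":0.0}
    - {"dx":0.15,"dy":0.05,"dz":-2.7,"turn":0.0}
    - {"dx":0.0,"dy":0.0,"dz":-2.7,"turn":0.0}
    - {"dx":0.0,"dy":0.0,"dz":-2.7,"turn":0.0}
    - {"dx":0.0,"dy":0.0,"dz":-1.8,"turn":0.0}
    - {"dx":0.0,"dy":0.0,"dz":-1.0,"turn":0.0}
    - {"dx":0.0,"dy":0.0,"dz":0.0,"turn":0.0}
    - {"dx":0.0,"dy":0.0,"dz":0.0,"turn":0.0}

```text
time: 8.65
tool_pos: [0.5995, 0.2004, 0.0855]
tcp_rot: [1.663, -2.665, -0.0]
wrist_force: [-0.3, 0.6, -0.2]
width: 0.763
```

```bash
python3 -c "from h import *; st()"
```

```text
8.65 tcp [0.5995 0.2004 0.0855] jig [ 0.0361 -0.0046] F [-0.27  0.55 -0.22] T [ 0.003 -0.017  0.026] w 0.763 q [ 0.28  0.31  1.83 -0.    1.   -2.4 ]
```

jog_arm:
  motion:
    - {"dx":0.0,"dy":0.0,"dz":-0.1,"turn":0.0}
    - {"dx":0.0,"dy":0.0,"dz":0.0,"turn":0.0}
    - {"dx":0.0,"dy":0.0,"dz":0.0,"turn":0.0}
    - {"dx":0.0,"dy":0.0,"dz":0.0,"turn":0.0}
    - {"dx":0.0,"dy":0.0,"dz":0.0,"turn":0.0}
    - {"dx":0.0,"dy":0.0,"dz":0.0,"turn":0.0}
  fingers: 2.5
  grip_force: 50

```text
time: 9.15
tool_pos: [0.6001, 0.2012, 0.0868]
tcp_rot: [-1.662, 2.664, 0.001]
wrist_force: [-4.2, 2.5, 5.7]
width: 0.387
```

```bash
python3 -c "from h import *; st()"
```

```text
9.15 tcp [0.6001 0.2012 0.0868] jig [ 0.0366 -0.0036] F [-4.16  2.55  5.72] T [0.236 0.606 0.011] w 0.387 q [ 0.28  0.31  1.83  0.    1.   -2.4 ]
```

Gripped. I'll relieve the small side load and start turning clockwise, following the screw's descent.

jog_arm:
  motion:
    - {"dx":-0.08,"dy":0.04,"dz":0.05,"turn":0.0}
    - {"dx":0.0,"dy":0.0,"dz":0.0,"turn":0.0}
    - {"dx":0.0,"dy":0.0,"dz":-0.012,"turn":-0.05}
    - {"dx":0.0,"dy":0.0,"dz":-0.012,"turn":-0.05}
    - {"dx":0.0,"dy":0.0,"dz":-0.012,"turn":-0.05}
    - {"dx":0.0,"dy":0.0,"dz":-0.012,"turn":-0.05}
    - {"dx":0.0,"dy":0.0,"dz":-0.012,"turn":-0.05}
    - {"dx":0.0,"dy":0.0,"dz":-0.012,"turn":-0.05}

```text
time: 9.82
tool_pos: [0.6003, 0.201, 0.086]
tcp_rot: [-1.243, 2.882, -0.001]
wrist_force: [-2.2, -0.2, 5.5]
width: 0.391
```

```bash
cat >> h.py <<'E'
def yaw(s):
    from scipy.spatial.transform import Rotation as Ro
    y=Ro.from_rotvec(s["tcp_rot"]).as_matrix()[:,1]; return np.arctan2(y[1],y[0])
E
python3 -c "
from h import *; s=st(); print(yaw(s))"
```

```text
9.8167 tcp [0.6003 0.201  0.086 ] jig [ 0.0368 -0.0038] F [-2.23 -0.2   5.46] T [-0.035  0.158  0.266] w 0.391 q [ 0.28  0.31  1.83 -0.    1.   -2.1 ]
2.385220544645446
```

Free-running torque is +0.266 N m, so the grip is holding. I'll run on to about 1.2 rad.

jog_arm:
  motion:
    - {"dx":0.0,"dy":0.0,"dz":-0.025,"turn":-0.1}
    - {"dx":0.0,"dy":0.0,"dz":-0.025,"turn":-0.1}
    - {"dx":0.0,"dy":0.0,"dz":-0.025,"turn":-0.1}
    - {"dx":0.0,"dy":0.0,"dz":-0.025,"turn":-0.1}
    - {"dx":0.0,"dy":0.0,"dz":-0.025,"turn":-0.1}
    - {"dx":0.0,"dy":0.0,"dz":-0.025,"turn":-0.1}
    - {"dx":0.0,"dy":0.0,"dz":-0.025,"turn":-0.1}
    - {"dx":0.0,"dy":0.0,"dz":-0.012,"turn":-0.05}
    - {"dx":0.0,"dy":0.0,"dz":-0.006,"turn":-0.025}
    - {"dx":0.0,"dy":0.0,"dz":-0.006,"turn":-0.025}
    - {"dx":0.0,"dy":0.0,"dz":-0.006,"turn":-0.025}
    - {"dx":0.0,"dy":0.0,"dz":-0.006,"turn":-0.025}

```text
time: 10.82
tool_pos: [0.6006, 0.1997, 0.0839]
tcp_rot: [0.053, 3.138, -0.002]
wrist_force: [-0.9, -4.0, 6.1]
width: 0.392
```

```bash
python3 -c "
from h import *; s=st(); print(yaw(s))"
```

```text
10.8167 tcp [0.6006 0.1997 0.0839] jig [ 0.0373 -0.005 ] F [-0.9  -4.02  6.08] T [-0.683  0.08   0.261] w 0.392 q [ 0.28  0.31  1.83 -0.    1.   -1.25]
1.5367532650049314
```

jog_arm:
  motion:
    - {"dx":0.0,"dy":0.0,"dz":-0.006,"turn":-0.025}
    - {"dx":0.0,"dy":0.0,"dz":-0.006,"turn":-0.025}
    - {"dx":0.0,"dy":0.0,"dz":-0.006,"turn":-0.025}
    - {"dx":0.0,"dy":0.0,"dz":-0.006,"turn":-0.025}

```text
time: 11.15
tool_pos: [0.6006, 0.1996, 0.0836]
tcp_rot: [0.21, 3.131, -0.002]
wrist_force: [0.2, -3.9, 6.6]
width: 0.39
```

```bash
python3 -c "
from h import *; s=st(); print(yaw(s))"
```

```text
11.15 tcp [0.6006 0.1996 0.0836] jig [ 0.0373 -0.0052] F [ 0.18 -3.9   6.55] T [-0.75   0.143  0.266] w 0.39 q [ 0.28  0.31  1.83 -0.    1.   -1.15]
1.436800154113245
```

jog_arm:
  motion:
    - {"dx":0.0,"dy":0.0,"dz":-0.006,"turn":-0.025}
    - {"dx":0.0,"dy":0.0,"dz":-0.006,"turn":-0.025}
    - {"dx":0.0,"dy":0.0,"dz":-0.006,"turn":-0.025}
    - {"dx":0.0,"dy":0.0,"dz":-0.006,"turn":-0.025}
    - {"dx":0.0,"dy":0.0,"dz":-0.006,"turn":-0.025}
    - {"dx":0.0,"dy":0.0,"dz":-0.006,"turn":-0.025}

```text
time: 11.65
tool_pos: [0.6005, 0.1994, 0.0833]
tcp_rot: [0.444, 3.107, -0.002]
wrist_force: [-1.0, -3.6, 6.2]
width: 0.39
```

```bash
python3 -c "
from h import *; s=st(); print(yaw(s))"
```

```text
11.65 tcp [0.6005 0.1994 0.0833] jig [ 0.0373 -0.0053] F [-1.01 -3.64  6.21] T [-0.888  0.127  0.235] w 0.39 q [ 0.28  0.31  1.83 -0.    1.   -1.  ]
1.286901464115647
```

jog_arm:
  motion:
    - {"dx":0.0,"dy":0.0,"dz":-0.006,"turn":-0.025}
    - {"dx":0.0,"dy":0.0,"dz":-0.006,"turn":-0.025}
    - {"dx":0.0,"dy":0.0,"dz":-0.006,"turn":-0.025}
    - {"dx":0.0,"dy":0.0,"dz":-0.006,"turn":-0.025}
    - {"dx":0.0,"dy":0.0,"dz":-0.006,"turn":-0.025}
    - {"dx":0.0,"dy":0.0,"dz":-0.006,"turn":-0.025}

```text
time: 12.15
tool_pos: [0.6003, 0.1992, 0.0829]
tcp_rot: [0.676, 3.065, -0.003]
wrist_force: [-0.7, -4.7, 6.1]
width: 0.385
```

```bash
python3 -c "
from h import *; s=st(); print(yaw(s))"
```

```text
12.15 tcp [0.6003 0.1992 0.0829] jig [ 0.0371 -0.0055] F [-0.74 -4.7   6.11] T [-0.993  0.274  0.236] w 0.385 q [ 0.28  0.31  1.83 -0.    0.99 -0.85]
1.1369546827593895
```

Still free running (0.235). I'll relieve the sideways load slightly and continue.

jog_arm:
  motion:
    - {"dx":0.0,"dy":-0.05,"dz":0.0,"turn":-0.025}
    - {"dx":0.0,"dy":-0.05,"dz":0.0,"turn":-0.025}
    - {"dx":0.0,"dy":0.0,"dz":-0.006,"turn":-0.025}
    - {"dx":0.0,"dy":0.0,"dz":-0.006,"turn":-0.025}
    - {"dx":0.0,"dy":0.0,"dz":-0.006,"turn":-0.025}
    - {"dx":0.0,"dy":0.0,"dz":-0.006,"turn":-0.025}

```text
time: 12.65
tool_pos: [0.6002, 0.1989, 0.0826]
tcp_rot: [0.904, 3.006, -0.001]
wrist_force: [0.0, -2.5, 5.6]
width: 0.389
```

```bash
python3 -c "
from h import *; s=st(); print(yaw(s))"
```

```text
12.65 tcp [0.6002 0.1989 0.0826] jig [ 0.0371 -0.0059] F [ 0.04 -2.47  5.58] T [-0.61   0.305  0.244] w 0.389 q [ 0.28  0.31  1.83 -0.    0.99 -0.7 ]
0.9867125026387616
```

jog_arm:
  motion:
    - {"dx":0.0,"dy":0.0,"dz":-0.006,"turn":-0.025}
    - {"dx":0.0,"dy":0.0,"dz":-0.006,"turn":-0.025}
    - {"dx":0.0,"dy":0.0,"dz":-0.006,"turn":-0.025}
    - {"dx":0.0,"dy":0.0,"dz":-0.006,"turn":-0.025}
    - {"dx":0.0,"dy":0.0,"dz":-0.006,"turn":-0.025}
    - {"dx":0.0,"dy":0.0,"dz":-0.006,"turn":-0.025}

```text
time: 13.15
tool_pos: [0.6, 0.1987, 0.0821]
tcp_rot: [1.127, 2.93, -0.001]
wrist_force: [-2.0, -2.2, 5.5]
width: 0.392
```

```bash
python3 -c "
from h import *; s=st(); print(yaw(s))"
```

```text
13.15 tcp [0.6    0.1987 0.0821] jig [ 0.0369 -0.0061] F [-1.95 -2.24  5.48] T [-0.636  0.394  0.249] w 0.392 q [ 0.28  0.31  1.83 -0.    0.99 -0.55]
0.8367024933555529
```

jog_arm:
  motion:
    - {"dx":0.0,"dy":0.0,"dz":-0.006,"turn":-0.025}
    - {"dx":0.0,"dy":0.0,"dz":-0.006,"turn":-0.025}
    - {"dx":0.0,"dy":0.0,"dz":-0.006,"turn":-0.025}
    - {"dx":0.0,"dy":0.0,"dz":-0.006,"turn":-0.025}
    - {"dx":0.0,"dy":0.0,"dz":-0.006,"turn":-0.025}
    - {"dx":0.0,"dy":0.0,"dz":-0.006,"turn":-0.025}

```text
time: 13.65
tool_pos: [0.5999, 0.1986, 0.0818]
tcp_rot: [1.343, 2.838, -0.001]
wrist_force: [-3.1, -3.6, 7.1]
width: 0.391
```

```bash
python3 -c "
from h import *; s=st(); print(yaw(s))"
```

```text
13.65 tcp [0.5999 0.1986 0.0818] jig [ 0.0368 -0.0062] F [-3.09 -3.59  7.14] T [-0.683  0.44   0.267] w 0.391 q [ 0.28  0.31  1.84 -0.    0.99 -0.4 ]
0.6866837001269234
```

jog_arm:
  motion:
    - {"dx":0.0,"dy":0.0,"dz":-0.006,"turn":-0.025}
    - {"dx":0.0,"dy":0.0,"dz":-0.006,"turn":-0.025}
    - {"dx":0.0,"dy":0.0,"dz":-0.006,"turn":-0.025}
    - {"dx":0.0,"dy":0.0,"dz":-0.006,"turn":-0.025}
    - {"dx":0.0,"dy":0.0,"dz":-0.006,"turn":-0.025}
    - {"dx":0.0,"dy":0.0,"dz":-0.006,"turn":-0.025}

```text
time: 14.15
tool_pos: [0.5996, 0.1985, 0.0814]
tcp_rot: [1.552, 2.729, -0.002]
wrist_force: [-2.2, -3.6, 7.4]
width: 0.393
```

```bash
python3 -c "
from h import *; s=st(); print(yaw(s))"
```

```text
14.15 tcp [0.5996 0.1985 0.0814] jig [ 0.0366 -0.0064] F [-2.18 -3.61  7.43] T [-0.673  0.58   0.249] w 0.393 q [ 0.28  0.31  1.84 -0.    0.99 -0.25]
0.5367058867235224
```

jog_arm:
  motion:
    - {"dx":-0.03,"dy":-0.05,"dz":0.0,"turn":-0.025}
    - {"dx":0.0,"dy":0.0,"dz":-0.006,"turn":-0.025}
    - {"dx":0.0,"dy":0.0,"dz":-0.006,"turn":-0.025}
    - {"dx":0.0,"dy":0.0,"dz":-0.006,"turn":-0.025}
    - {"dx":0.0,"dy":0.0,"dz":-0.006,"turn":-0.025}
    - {"dx":0.0,"dy":0.0,"dz":-0.006,"turn":-0.025}

```text
time: 14.65
tool_pos: [0.5994, 0.1984, 0.081]
tcp_rot: [1.752, 2.605, -0.0]
wrist_force: [-2.3, -0.8, 6.5]
width: 0.39
```

```bash
python3 -c "
from h import *; s=st(); print(yaw(s))"
```

```text
14.65 tcp [0.5994 0.1984 0.081 ] jig [ 0.0364 -0.0066] F [-2.3  -0.77  6.54] T [-0.496  0.521  0.251] w 0.39 q [ 0.28  0.31  1.84 -0.    0.99 -0.1 ]
0.3865673798382229
```

jog_arm:
  motion:
    - {"dx":0.0,"dy":0.0,"dz":-0.006,"turn":-0.025}
    - {"dx":0.0,"dy":0.0,"dz":-0.006,"turn":-0.025}
    - {"dx":0.0,"dy":0.0,"dz":-0.006,"turn":-0.025}
    - {"dx":0.0,"dy":0.0,"dz":-0.006,"turn":-0.025}
    - {"dx":0.0,"dy":0.0,"dz":-0.006,"turn":-0.025}
    - {"dx":0.0,"dy":0.0,"dz":-0.006,"turn":-0.025}

```text
time: 15.15
tool_pos: [0.5991, 0.1983, 0.0806]
tcp_rot: [1.943, 2.467, -0.001]
wrist_force: [-1.7, -3.3, 6.8]
width: 0.389
```

```bash
python3 -c "
from h import *; s=st(); print(yaw(s))"
```

```text
15.15 tcp [0.5991 0.1983 0.0806] jig [ 0.0361 -0.0066] F [-1.74 -3.26  6.83] T [-0.572  0.696  0.212] w 0.389 q [ 0.28  0.31  1.84 -0.    0.99  0.05]
0.23657678119190878
```

jog_arm:
  motion:
    - {"dx":-0.03,"dy":-0.02,"dz":0.0,"turn":-0.025}
    - {"dx":0.0,"dy":0.0,"dz":-0.006,"turn":-0.025}
    - {"dx":0.0,"dy":0.0,"dz":-0.006,"turn":-0.025}
    - {"dx":0.0,"dy":0.0,"dz":-0.006,"turn":-0.025}
    - {"dx":0.0,"dy":0.0,"dz":-0.006,"turn":-0.025}
    - {"dx":0.0,"dy":0.0,"dz":-0.006,"turn":-0.025}

```text
time: 15.65
tool_pos: [0.5989, 0.1983, 0.0803]
tcp_rot: [2.122, 2.314, -0.0]
wrist_force: [-2.8, -2.7, 6.7]
width: 0.388
```

```bash
python3 -c "
from h import *; s=st(); print(yaw(s))"
```

```text
15.65 tcp [0.5989 0.1983 0.0803] jig [ 0.0359 -0.0067] F [-2.8  -2.68  6.67] T [-0.414  0.617  0.283] w 0.388 q [ 0.28  0.31  1.84 -0.    0.99  0.2 ]
0.08652979120906161
```

jog_arm:
  motion:
    - {"dx":0.0,"dy":0.0,"dz":-0.006,"turn":-0.025}
    - {"dx":0.0,"dy":0.0,"dz":-0.006,"turn":-0.025}
    - {"dx":0.0,"dy":0.0,"dz":-0.006,"turn":-0.025}
    - {"dx":0.0,"dy":0.0,"dz":-0.006,"turn":-0.025}
    - {"dx":0.0,"dy":0.0,"dz":-0.006,"turn":-0.025}
    - {"dx":0.0,"dy":0.0,"dz":-0.006,"turn":-0.025}

```text
time: 16.15
tool_pos: [0.5987, 0.1984, 0.0799]
tcp_rot: [2.29, 2.149, -0.0]
wrist_force: [-2.6, -2.5, 5.9]
width: 0.39
```

```bash
python3 -c "
from h import *; s=st(); print(yaw(s))"
```

```text
16.15 tcp [0.5987 0.1984 0.0799] jig [ 0.0357 -0.0067] F [-2.56 -2.53  5.93] T [-0.296  0.693  0.201] w 0.39 q [ 0.28  0.31  1.84 -0.    0.99  0.35]
-0.06355859678277447
```

jog_arm:
  motion:
    - {"dx":-0.05,"dy":-0.02,"dz":0.0,"turn":-0.025}
    - {"dx":0.0,"dy":0.0,"dz":-0.006,"turn":-0.025}
    - {"dx":0.0,"dy":0.0,"dz":-0.006,"turn":-0.025}
    - {"dx":0.0,"dy":0.0,"dz":-0.006,"turn":-0.025}
    - {"dx":0.0,"dy":0.0,"dz":-0.006,"turn":-0.025}
    - {"dx":0.0,"dy":0.0,"dz":-0.006,"turn":-0.025}

```text
time: 16.65
tool_pos: [0.5984, 0.1984, 0.0795]
tcp_rot: [2.445, 1.971, 0.001]
wrist_force: [-2.3, -2.2, 6.2]
width: 0.389
```

```bash
python3 -c "
from h import *; s=st(); print(yaw(s))"
```

```text
16.65 tcp [0.5984 0.1984 0.0795] jig [ 0.0354 -0.0067] F [-2.34 -2.24  6.15] T [-0.162  0.561  0.249] w 0.389 q [ 0.28  0.31  1.84 -0.    0.99  0.5 ]
-0.21373588891889844
```

jog_arm:
  motion:
    - {"dx":0.0,"dy":0.0,"dz":-0.006,"turn":-0.025}
    - {"dx":0.0,"dy":0.0,"dz":-0.006,"turn":-0.025}
    - {"dx":0.0,"dy":0.0,"dz":-0.006,"turn":-0.025}
    - {"dx":0.0,"dy":0.0,"dz":-0.006,"turn":-0.025}
    - {"dx":0.0,"dy":0.0,"dz":-0.006,"turn":-0.025}
    - {"dx":0.0,"dy":0.0,"dz":-0.006,"turn":-0.025}

```text
time: 17.15
tool_pos: [0.5982, 0.1985, 0.0792]
tcp_rot: [2.586, 1.783, 0.0]
wrist_force: [-3.2, -1.6, 5.1]
width: 0.394
```

```bash
python3 -c "
from h import *; s=st(); print(yaw(s))"
```

```text
17.15 tcp [0.5982 0.1985 0.0792] jig [ 0.0352 -0.0067] F [-3.19 -1.55  5.11] T [-0.188  0.629  0.222] w 0.394 q [ 0.28  0.31  1.84 -0.    0.99  0.65]
-0.36380903819441235
```

jog_arm:
  motion:
    - {"dx":-0.05,"dy":-0.02,"dz":0.0,"turn":-0.025}
    - {"dx":0.0,"dy":0.0,"dz":-0.006,"turn":-0.025}
    - {"dx":0.0,"dy":0.0,"dz":-0.006,"turn":-0.025}
    - {"dx":0.0,"dy":0.0,"dz":-0.006,"turn":-0.025}
    - {"dx":0.0,"dy":0.0,"dz":-0.006,"turn":-0.025}
    - {"dx":0.0,"dy":0.0,"dz":-0.006,"turn":-0.025}

```text
time: 17.65
tool_pos: [0.598, 0.1986, 0.0788]
tcp_rot: [2.713, 1.583, 0.002]
wrist_force: [-2.2, -1.5, 5.9]
width: 0.39
```

```bash
python3 -c "
from h import *; s=st(); print(yaw(s))"
```

```text
17.65 tcp [0.598  0.1986 0.0788] jig [ 0.0349 -0.0066] F [-2.2  -1.51  5.9 ] T [0.003 0.545 0.273] w 0.39 q [ 0.28  0.31  1.84 -0.    0.99  0.8 ]
-0.5142130317541614
```

jog_arm:
  motion:
    - {"dx":0.0,"dy":0.0,"dz":-0.006,"turn":-0.025}
    - {"dx":0.0,"dy":0.0,"dz":-0.006,"turn":-0.025}
    - {"dx":0.0,"dy":0.0,"dz":-0.006,"turn":-0.025}
    - {"dx":0.0,"dy":0.0,"dz":-0.006,"turn":-0.025}
    - {"dx":0.0,"dy":0.0,"dz":-0.006,"turn":-0.025}
    - {"dx":0.0,"dy":0.0,"dz":-0.006,"turn":-0.025}

```text
time: 18.15
tool_pos: [0.5978, 0.1987, 0.0785]
tcp_rot: [2.824, 1.376, 0.001]
wrist_force: [-3.0, -1.1, 6.0]
width: 0.393
```

```bash
python3 -c "
from h import *; s=st(); print(yaw(s))"
```

```text
18.15 tcp [0.5978 0.1987 0.0785] jig [ 0.0348 -0.0065] F [-3.04 -1.15  6.  ] T [0.076 0.663 0.262] w 0.393 q [0.28 0.31 1.84 0.   0.99 0.95]
-0.6642118653792067
```

jog_arm:
  motion:
    - {"dx":-0.04,"dy":0.0,"dz":-0.006,"turn":-0.025}
    - {"dx":0.0,"dy":0.0,"dz":-0.006,"turn":-0.025}
    - {"dx":0.0,"dy":0.0,"dz":-0.006,"turn":-0.025}
    - {"dx":0.0,"dy":0.0,"dz":-0.006,"turn":-0.025}

```text
time: 18.48
tool_pos: [0.5977, 0.1988, 0.0783]
tcp_rot: [2.889, 1.233, 0.002]
wrist_force: [-2.9, 0.3, 6.8]
width: 0.39
```

```bash
python3 -c "
from h import *; s=st(); print(yaw(s))"
```

```text
18.4833 tcp [0.5977 0.1988 0.0783] jig [ 0.0346 -0.0064] F [-2.85  0.25  6.79] T [0.162 0.543 0.296] w 0.39 q [0.28 0.31 1.84 0.   0.99 1.05]
-0.7641462029152469
```

jog_arm:
  motion:
    - {"dx":0.0,"dy":0.0,"dz":-0.006,"turn":-0.025}
    - {"dx":0.0,"dy":0.0,"dz":-0.006,"turn":-0.025}
    - {"dx":0.0,"dy":0.0,"dz":-0.006,"turn":-0.025}
    - {"dx":0.0,"dy":0.0,"dz":-0.006,"turn":-0.025}

```text
time: 18.82
tool_pos: [0.5976, 0.1989, 0.0781]
tcp_rot: [-2.947, -1.087, -0.002]
wrist_force: [-2.6, -0.1, 7.0]
width: 0.393
```

```bash
python3 -c "
from h import *; s=st(); print(yaw(s))"
```

```text
18.8167 tcp [0.5976 0.1989 0.0781] jig [ 0.0345 -0.0063] F [-2.62 -0.07  6.99] T [0.187 0.568 0.322] w 0.393 q [0.28 0.31 1.84 0.   0.99 1.15]
-0.8640229475985007
```

The torque is rising (0.296, then 0.322), so the foot is seating. I'll go on in small steps, aiming for about 0.37.

jog_arm:
  motion:
    - {"dx":0.0,"dy":0.0,"dz":-0.003,"turn":-0.015}
    - {"dx":0.0,"dy":0.0,"dz":-0.003,"turn":-0.015}

```text
time: 18.98
tool_pos: [0.5975, 0.199, 0.078]
tcp_rot: [-2.963, -1.043, -0.002]
wrist_force: [-4.1, 0.7, 6.9]
width: 0.391
```

```bash
python3 -c "
from h import *; s=st(); print(yaw(s))"
```

```text
18.9833 tcp [0.5975 0.199  0.078 ] jig [ 0.0345 -0.0063] F [-4.05  0.74  6.86] T [0.212 0.574 0.335] w 0.391 q [0.28 0.31 1.84 0.   0.99 1.18]
-0.8936205766318002
```

jog_arm:
  motion:
    - {"dx":0.0,"dy":0.0,"dz":-0.003,"turn":-0.015}
    - {"dx":0.0,"dy":0.0,"dz":-0.003,"turn":-0.015}

```text
time: 19.15
tool_pos: [0.5975, 0.199, 0.078]
tcp_rot: [-2.978, -0.999, -0.002]
wrist_force: [-1.9, 0.7, 7.8]
width: 0.391
```

```bash
python3 -c "
from h import *; s=st(); print(yaw(s))"
```

```text
19.15 tcp [0.5975 0.199  0.078 ] jig [ 0.0344 -0.0062] F [-1.89  0.7   7.76] T [0.21  0.584 0.375] w 0.391 q [0.28 0.31 1.84 0.   0.99 1.21]
-0.9235615477536124
```

Fitting the readings puts the rise at about 0.11 N m above the 0.248 free-running mean, so I stop here, release and withdraw straight up.

jog_arm:
  motion:
    - {"dx":0.0,"dy":0.0,"dz":0.0,"turn":0.0}
    - {"dx":0.0,"dy":0.0,"dz":0.0,"turn":0.0}
    - {"dx":0.0,"dy":0.0,"dz":0.0,"turn":0.0}
    - {"dx":0.0,"dy":0.0,"dz":0.0,"turn":0.0}
    - {"dx":0.0,"dy":0.0,"dz":0.0,"turn":0.0}
  fingers: 6.5

```text
time: 19.57
tool_pos: [0.5969, 0.1984, 0.0762]
tcp_rot: [2.978, 1.0, -0.001]
wrist_force: [0.0, -0.0, -0.1]
width: 0.765
```

jog_arm:
  motion:
    - {"dx":0.0,"dy":0.0,"dz":1.0,"turn":0.0}
    - {"dx":0.0,"dy":0.0,"dz":2.5,"turn":0.0}
    - {"dx":0.0,"dy":0.0,"dz":3.0,"turn":0.0}
    - {"dx":0.0,"dy":0.0,"dz":3.0,"turn":0.0}
    - {"dx":0.0,"dy":0.0,"dz":3.0,"turn":0.0}
    - {"dx":0.0,"dy":0.0,"dz":2.0,"turn":0.0}
    - {"dx":0.0,"dy":0.0,"dz":0.0,"turn":0.0}
    - {"dx":0.0,"dy":0.0,"dz":0.0,"turn":0.0}
    - {"dx":0.0,"dy":0.0,"dz":0.0,"turn":0.0}

```text
time: 20.32
tool_pos: [0.5965, 0.1983, 0.221]
tcp_rot: [-2.978, -1.0, 0.001]
wrist_force: [0.1, -0.2, -0.6]
width: 0.766
```

Run:
```python
from h import *
s=st(); n="wrist"; p,d=viewer.read_camera(n)
P=cloud(n,d); hsv=cv2.cvtColor(p,cv2.COLOR_RGB2HSV)
ok=(np.linalg.norm(P[...,:2]-[.57,.205],axis=-1)<.12)&(d>.18)
for nm,lo,hi in (("rib",.024,.033),("guide",.033,.040),("headtop",.092,.117)):
    m=ok&(P[...,2]>lo)&(P[...,2]<hi)
    if nm=="rib": m&=(hsv[...,0]>8)&(hsv[...,0]<24)&(hsv[...,1]>90)
    k,l,stt,ce=cv2.connectedComponentsWithStats(m.astype(np.uint8))
    for i in np.argsort(-stt[1:,4])[:2]+1:
        q=P[l==i]
        if len(q)<60: continue
        q2=q[:,:2].astype(np.float32); r=cv2.minAreaRect(q2)
        print(nm,stt[i].tolist(),np.round(r[0],4),np.round(r[1],4),round(r[2],1),np.median(q[:,2]).round(4))
p,d=viewer.read_camera("side")
w=cv2.resize(p[130:310,160:340,::-1],(380,380),interpolation=cv2.INTER_CUBIC)
q,_=viewer.read_camera("scene"); v=cv2.resize(q[150:275,170:330,::-1],(420,380)[:2],interpolation=cv2.INTER_CUBIC)
cv2.imwrite("pics/f.png",np.hstack([v,w]))
```

```text
20.3167 tcp [0.5965 0.1983 0.221 ] jig [ 0.0335 -0.0071] F [ 0.13 -0.19 -0.59] T [0.013 0.076 0.028] w 0.766 q [ 0.28  0.18  1.72 -0.    1.24  1.2 ]
rib [204, 143, 61, 73, 1703] [0.5732 0.2075] [0.0482 0.1021] 84.3 0.0273
guide [198, 110, 84, 73, 1676] [0.6022 0.2299] [0.0296 0.1038] 79.5 0.0354
guide [241, 155, 75, 70, 1111] [0.5905 0.1646] [0.0221 0.1038] 82.1 0.0354
headtop [239, 166, 39, 39, 1155] [0.5992 0.1999] [0.0355 0.0354] 84.0 0.1022
```

View pics/f.png

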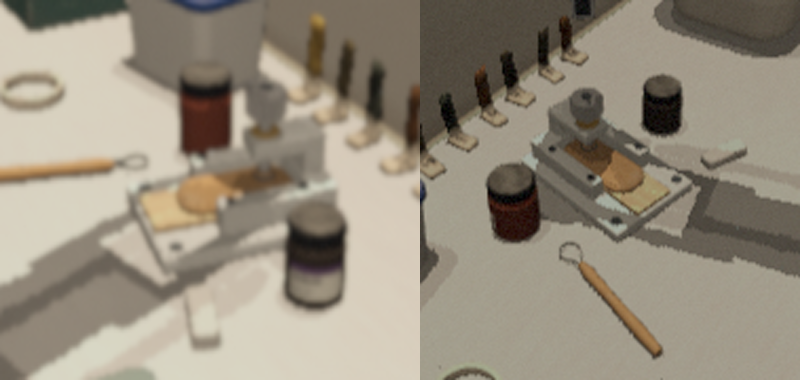

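The final views show the rib in the channel under the seated foot, the gripper clear, and the jars, eraser and loop tool undisturbed. Handing in.

```bash
python3 -c "
from workcell import bot; print(bot.finish_job())"
```

```text
the job is handed in; nothing more can be done
None
```

I pushed the rib home with shut fingers, then tightened the thumbscrew clockwise in one grasp of about 3.6 rad. I let go and withdrew to 0.22 m, and the job was handed in at about 20 s of the 72 s allowed; no verdict was reported.

**Checks that agree**
- **Rib home:** the push force rose to 7.7 N with no further travel. The last wrist view puts the rib centre within about 1 mm of home along the feed.
- **Clamping torque:** it ran free at about 0.25 N m and read 0.375 N m at the stop. A fit over the last readings gives a rise of about 0.11 N m, against 0.12 as the right value. Single readings scatter by about 0.025 N m. The contact force between foot and rib could not be measured directly.
- **Left alone:** after release the wrist force was about zero. The jars, eraser and loop tool look undisturbed in the last pictures; I judged that by eye and did not measure it.

**Checks that disagreed**
- **First wrist fix:** it was taken while the arm was still settling and was about 5 mm off in y. I measured again at rest before grasping the head.
- **Home position:** by that faulty fix, the rib met the stop about 3 mm farther on than predicted.
- **Head height:** the cameras show the head about 10 mm lower, against 9 mm expected from the turn.
- **Grip opening:** it read 33 mm on the 36 mm head. I did not look into it further, because the torque showed the grip was not slipping.

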